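# Open the pressure cooker and hold its lid up

## Task

The pressure cooker on the worktop has cooled; open it. Turn the vent knob on its lid, a little at a time, until its pointer stands at the vent mark (the long bar), which frees the latch; then pull the latch grip in the middle of the lid sideways towards the knob, against its spring, as far as it goes, and with it pulled lift the lid straight up off the pot. Finish with the gripper still holding the lid level over the pot, about 10 cm above its seat, so that it drips back into the pot, and leave the lemon, the spoon and the egg cup where they are.

Things in the scene. Friction and masses are not known exactly. Their poses are not given: they have to be found in the camera images.
- pressure_pot: Small stainless-steel pressure cooker, the pot: fixed to the worktop, 172 mm across, rim 188 mm across with its top 113 mm above the worktop; two black loop handles on its own +x and -x sides reach to 141 mm from the axis. Origin under its centre, on the worktop; z up. The lid's axes start parallel to the pot's. (The grill over the hob beside it juts out to x = 0.48 m at y = 0, z = 0.36.)
- pot_lid: Its loose steel lid, 181 mm across, about 0.65 kg in all: the flange lies on the rim, a plug 16 mm deep fits the mouth with 2.5 mm of play. Origin at the centre of the flange's underside, 113 mm above the pot's origin when seated; z up. Along its y: latch grip in the middle, vent knob at y = +60 mm, steel jaws at y = +/-98 mm hooked under the rim. Lugs on the rim stop it turning.
- knob_grip (a point): Grip point on the vent knob's upright axis, 36 mm above the lid's origin; its y axis is the pointer's direction. The knob is a black bar 12 mm thick, 32 mm long, top 44 mm above the lid's origin (21 mm above its flat steel dial), with a white line on top and a pointer nose at one end. Round the dial: the vent mark (long bar), one dot, two dots (cooking settings).
- vent_mark (a point): Middle of the vent mark on the dial: a black bar 3 x 7 mm, 23.7 mm from the knob's axis on the side away from the latch grip (the lid's +y side).
- steam_knob (a joint): Vent knob angle, rad: 0 = pointer at the vent mark, positive anticlockwise from above; starts at 0.9 to 2.4, range -0.7 to 2.7 (turn clockwise to the mark; it can be overshot). Friction about 0.05 N m, stays where left. A cam under the dial blocks the latch unless the pointer is within about 0.3 of the mark.
- latch_grip (a point): Point in the latch grip, 63 mm above the lid's origin: a black upright block, 18 mm along the lid's y, 36 mm along its x, from 45 to 75 mm above the lid's origin, on a narrower neck. Starts 10 mm to the -y side of the lid's centre. Axes parallel to the lid's. It can carry the lid.
- lid_latch (a joint): Latch travel, m, along the lid's +y (towards the knob): 0 locked, 0.013 at its stop. The spring pulls back with 5 N at 0, 11.5 N at the stop. Both jaws open together, clear the rim from about 0.009 and spring shut when let go; they must stay open for the first 12 mm of the lid's rise. As the lid shifts 2.5 mm in the mouth, the grip moves about 16 mm to reach the stop.
- lemon: Bystander: lemon, 71 x 53 x 51 mm, loose at the corner of the worktop, nearer to the robot than the cooker; origin under its middle.
- spoon: Bystander: slotted spoon with a red handle, 310 mm long, 22 mm high, lying loose on the worktop left of the hob; origin under its middle.
- egg_cup: Bystander: small green egg cup, 46 mm across, 60 mm high, loose on the worktop left of the hob; origin under its centre.

How it is judged (in metres and radians):
On the way, in this order (a step that is already met when the one before it is completed fails the run):
1. the pointer stands at the vent mark, the lid still locked on the pot (value of joint steam_knob between -0.2 and 0.2 rad and value of joint lid_latch below 0.003 m and z of pot_lid in the frame of pressure_pot below 0.118 m), for 0.3 s.
2. the latch is pulled open against its spring while the lid is still on its seat (value of joint lid_latch above 0.009 m and z of pot_lid in the frame of pressure_pot below 0.121 m and value of joint steam_knob between -0.3 and 0.3 rad), for 0.1 s.
At the end, for the whole second after the job is handed in: The lid is held still in the fingers, touching the pot nowhere, its flange 60 to 150 mm above its seat on the rim, centred over the pot within 50 mm, level within 15 degrees, the vent pointer still within 0.3 rad of its mark (z of pot_lid in the frame of pressure_pot between 0.173 and 0.263 m and horizontal distance between pot_lid and pressure_pot below 0.05 m and angle between pot_lid's own z axis and vertical below 0.26 rad and contact force between pot_lid and the fingers above 2 N and contact force between pot_lid and pressure_pot below 0.1 N and linear speed of pot_lid below 0.03 m/s and angular speed of pot_lid below 0.2 rad/s and value of joint steam_knob between -0.3 and 0.3 rad); the arm keeps its last pose, push and grip.
It fails at once if the egg cup is pushed more than 40 mm away (distance of egg_cup from where it was at the start of the episode above 0.04 m).
It fails at once if the lemon is pushed more than 40 mm away (distance of lemon from where it was at the start of the episode above 0.04 m).
It fails at once if the spoon is pushed more than 40 mm away (distance of spoon from where it was at the start of the episode above 0.04 m).
It also fails if it takes over 67 s, if anything falls off the work surface, if the arm or the gripper's body presses on something with over 40 N, if the wrist force passes 120 N, or if a joint passes its speed limit or range.

## Robot

A 7-joint arm with a two-finger parallel gripper is mounted at the origin on a cart in front of the work surface, level with it; the furniture and walls round the work are solid. World frame = base frame: x ahead of the robot, y to its left, z up, the work surface at z = 0. Lengths are in mm, angles in rad, forces in N, time in s.
With the tool pointing down it reaches from about 425 to 950 mm from the base axis. Payload 4.7 kg.
Tool frame: the origin (TCP) lies at the centre of the arm's flange, where the gripper is bolted on; the fingertips stand 182 mm ahead of it and the grasp point (between the pads) lies 164 mm ahead of it; z points along the fingers, y is the line along which they close (so a half turn about z gives the same grasp; the last joint's range is limited). The gripper opens to 87 mm and grips with 3 to 60 N. Pads are 19 mm wide; open, the fingers measure 117 mm over their backs; the gripper's body (75 mm by 190 mm) begins 51 mm behind the grasp point.
Start: joints at [1.111, 0.469, -0.049, 1.532, 0.024, 1.141, -0.082], TCP at [281.913, -613.315, 404.773] pointing down, gripper open.
Joint ranges: [-2.59, 2.59], [-0.33, 1.99], [-1.39, 1.29], [0.1, 2.45], [-1.04, 4.18], [0.21, 1.99], [-2.66, 2.66]. Speed limits (rad/s): [2.57, 2.57, 3.14, 3.14, 3.14, 3.14, 3.14].

## Interface

Orientations are given as a unit quaternion [x, y, z, w].
In Python, from cell import state, vision, r gives the robot as it stands. The module is installed in compiled form; this text tells all that it offers.
- The arm moves only by the shell command python3 -m inch 'ROWS' [FORCE]. ROWS is JSON, a list of rows, each a list of 7 numbers: the shift along the tool's x, y, z in cm, then the turn, a rotation vector about the tool's x, y, z in degrees, then the opening in per cent of the stroke, from 0 (shut) to 100 (fully open). In form: [[dx, dy, dz, wx, wy, wz, fingers], ...]. A call has 1 to 12 rows; each row shifts and turns the commanded pose from where the row before left it, along the tool's axes as they then stand; what a row does not reach is not made up. A row lasts 1/12 s, in which the tool goes at most 41.7 mm and 7.16 degrees, less where a joint would pass 70% of its speed; a pose out of reach is approached as far as the arm can. A call is refused whole if a number of a shift passes 4.17 or a number of a turn 7.16, either way. A call with a gripper value outside its range is refused whole. The fingers move at their own pace and stop on an object; FORCE is the grip in N (left out, the last holds). Time passes only in rows, so rows that do not move let the fingers close. It gives the time, the measured TCP pose, the force, the opening and the grip force at its end, in the units of the state.
- state(): the state, without advancing time (a new reading comes with each control period).
- vision.grab_frame(name): name is "scene" or "top" or "wrist"; returns a dict with "pixels" (480x640x3 uint8, red, green, blue), "K" (3x3 intrinsics, pixels), "view" (4x4, takes a point from world to camera coordinates); the wrist camera has in their place "tool_from_camera" (4x4, takes a point from camera to tool coordinates, whose origin is the TCP and whose axes are the flange's). Camera axes: x right, y up, looking along -z (the intrinsics and any distortion apply to the point x, -y, -z); pixel columns grow to the right and rows downward; lengths in mm; the calibration is good to about 2 mm. A picture is of the moment at which its call begins: read the wrist's pose just before it. There is no depth.
- r.finish_job(): hands the job in; it is judged then, once.
The state is a dict: "t": time; "q": joint angles; "joint_vel": joint speeds; "effort": joint torques, N m; "position": TCP position; "orientation": TCP orientation; "force": force on the tool from outside, world axes, zero at the start; "moment": the same for the moment, N m; "width": finger opening in mm; "grasp_force": force on a finger pad.
Only numpy, scipy, OpenCV 4.12 (cv2) and the standard library are available. Lean on these libraries where they do the work, as an engineer would, in place of code of your own. Each camera call takes 0.05 s, during which the arm holds its last target. There are 200 camera calls.

## Working session

There is one attempt and no reset: what is moved stays moved. The work goes in short steps, Python scripts to look and compute and a shell command to move; the robot and the scene stay as the last step left them, time stands still between calls to the robot, and variables do not carry over. Pictures are saved under pics/ and viewed, at most 10 in all, crops included, and the job is handed in when it is done.

```bash
mkdir -p pics
cat > h.py <<'E'
import numpy as np, cv2
from cell import state, vision, r
from scipy.spatial.transform import Rotation as R
def grab(n,save=None):
    s=state(); f=vision.grab_frame(n)
    if n=="wrist":
        T=np.eye(4);T[:3,:3]=R.from_quat(s["orientation"]).as_matrix();T[:3,3]=s["position"]
        C=T@np.array(f["tool_from_camera"])
    else: C=np.linalg.inv(np.array(f["view"]))
    if save: cv2.imwrite("pics/"+save,np.array(f["pixels"])[:,:,::-1])
    return np.array(f["pixels"]),np.array(f["K"]),C
def ray(u,v,K,C,z):
    d=np.linalg.inv(K)@[u,v,1]; d=C[:3,:3]@[d[0],-d[1],-d[2]]; o=C[:3,3]
    return o+d*(z-o[2])/d[2]
def proj(p,K,C):
    q=np.linalg.inv(C)@np.append(p,1); q=K@[q[0],-q[1],-q[2]]; return q[:2]/q[2]
E
python3 - <<'E'
from h import *
s=state();print({k:np.round(v,3).tolist() for k,v in s.items()})
a=grab("top","top.png");b=grab("scene","scene.png")
print(a[1],a[2].round(2),b[2].round(2))
print(R.from_quat(s["orientation"]).as_matrix().round(3)); print(vision.grab_frame("wrist")["tool_from_camera"])
print(vision.grab_frame("top").keys())
E
```

```text
{'t': 0.0, 'q': [1.111, 0.469, -0.049, 1.534, 0.024, 1.141, -0.082], 'joint_vel': [-0.001, 0.0, 0.0, -0.002, 0.001, -0.001, 0.001], 'effort': [0.0, -50.797, -0.081, -23.615, -0.061, 0.038, 0.0], 'position': [281.813, -613.094, 403.676], 'orientation': [0.977, 0.214, -0.0, -0.001], 'force': [-0.605, -0.653, -0.036], 'moment': [0.04, -0.022, 0.035], 'grasp_force': 0.0, 'width': 86.918}
[[587.31395406   0.         319.56206493]
 [  0.         587.31395406 237.15137827]
 [  0.           0.           1.        ]] [[ 2.00000e-02  8.40000e-01 -5.40000e-01 -4.12030e+02]
 [-1.00000e+00  2.00000e-02 -0.00000e+00  2.60800e+01]
 [ 1.00000e-02  5.40000e-01  8.40000e-01  1.58532e+03]
 [ 0.00000e+00  0.00000e+00  0.00000e+00  1.00000e+00]] [[-7.20000e-01  5.10000e-01 -4.70000e-01 -1.98100e+02]
 [-6.90000e-01 -5.30000e-01  4.80000e-01  7.13130e+02]
 [-1.00000e-02  6.80000e-01  7.40000e-01  1.17219e+03]
 [ 0.00000e+00  0.00000e+00  0.00000e+00  1.00000e+00]]
[[ 0.909  0.418 -0.001]
 [ 0.418 -0.909  0.002]
 [-0.    -0.002 -1.   ]]
[[ 1.27176263e-03  9.55781456e-01  2.94075146e-01  8.09087940e+01]
 [ 9.99999181e-01 -1.25791686e-03 -2.36225270e-04 -4.00786026e-01]
 [ 1.44142352e-04  2.94075206e-01 -9.55782273e-01  2.10446961e+01]
 [ 0.00000000e+00  0.00000000e+00  0.00000000e+00  1.00000000e+00]]
dict_keys(['pixels', 'K', 'view'])
```

View pics/top.png

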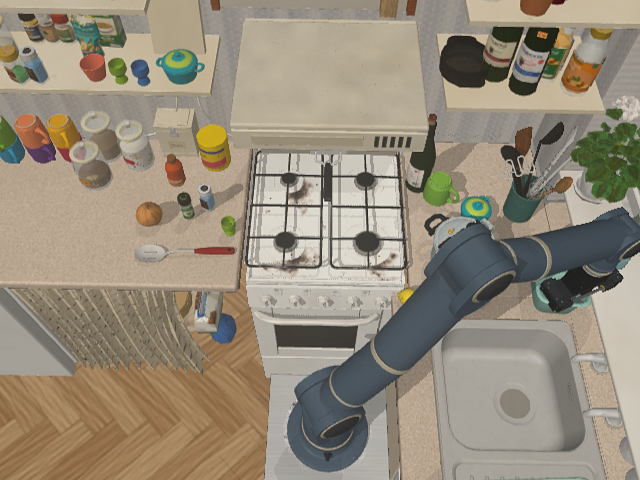

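View pics/scene.png

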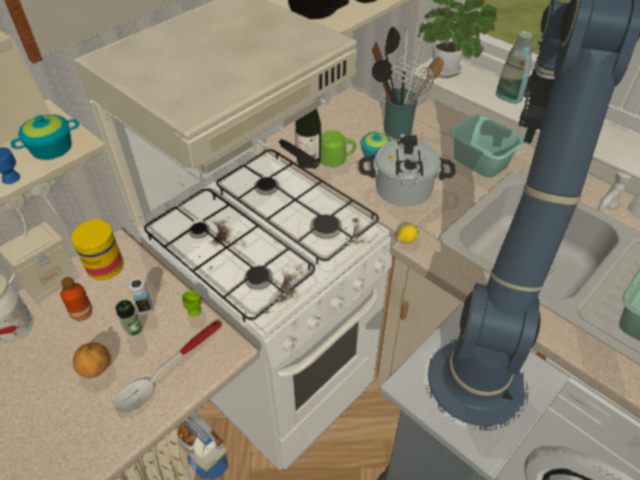

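Top view: pot partly hidden at (455,235) behind the arm. Scene view: pot at (407,170), knob likely at (407,143), lemon at (407,233). Taking a crop of the scene image.

Run:
```python
from h import *
p,K,C=grab("scene")
c=cv2.resize(p[115:215,345:465],None,fx=6,fy=6,interpolation=cv2.INTER_CUBIC)
cv2.imwrite("pics/c1.png",c[:,:,::-1])
for uv,z in [((407,158),125),((407,232),25),((407,145),150),((362,168),90),((447,168),90)]: print(uv,ray(*uv,K,C,z).round(0))
```

```text
(407, 158) [ 514. -395.  125.]
(407, 232) [ 383. -245.   25.]
(407, 145) [ 533. -416.  150.]
(362, 168) [ 605. -306.   90.]
(447, 168) [ 425. -476.   90.]
```

View pics/c1.png

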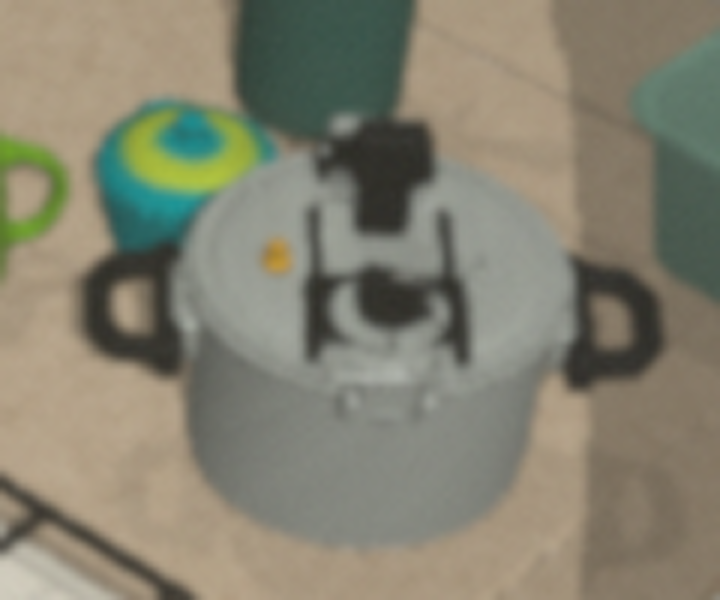

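Lid centre is near (515,-393), with the knob on the camera side (lid +y ≈ (-0.7,0.7)). I'll check the hood's corner before moving.

Run:
```python
from h import *
_,K,C=grab("top");_,K2,C2=grab("scene")
for z in (360,450,550,650): print(z,ray(425,150,K,C,z).round(),ray(232,145,K,C,z).round(),"scene",ray(356,72,K2,C2,z).round(),ray(190,200,K2,C2,z).round())
```

```text
360 [ 660. -255.  360.] [667. 275. 360.] scene [ 674. -339.  360.] [597. 272. 360.]
450 [ 582. -234.  450.] [587. 256. 450.] scene [ 577. -223.  450.] [509. 321. 450.]
550 [ 494. -211.  550.] [499. 236. 550.] scene [470. -93. 550.] [411. 375. 550.]
650 [ 407. -188.  650.] [411. 216. 650.] scene [363.  36. 650.] [313. 430. 650.]
```

```bash
python3 -m inch '[[2.7,-1.2,-0.75,0,0,0,100],[2.7,-1.2,-0.75,0,0,0,100],[2.7,-1.2,-0.75,0,0,0,100],[2.7,-1.2,-0.75,0,0,0,100],[2.7,-1.2,-0.75,0,0,0,100],[2.7,-1.2,-0.75,0,0,0,100],[2.7,-1.2,-0.75,0,0,0,100],[2.7,-1.2,-0.75,0,0,0,100],[2.7,-1.2,-0.75,0,0,0,100],[2.7,-1.2,-0.75,0,0,0,100],[0,0,0,0,0,0,100],[0,0,0,0,0,0,100]]' 15
python3 - <<'E'
from h import *
p,K,C=grab("wrist","w1.png"); print(state()["position"],K)
E
```

```text
t: 1.35
position: [478.7, -389.5, 480.4]
orientation: [0.976, 0.216, 0.001, 0.0]
force: [-0.4, -0.7, -0.4]
width: 87.1
grasp_force: 0.0
[ 477.27077244 -391.22760993  479.86456961] [[407.09370254   0.         320.79241896]
 [  0.         407.09370254 239.50332258]
 [  0.           0.           1.        ]]
```

View pics/w1.png

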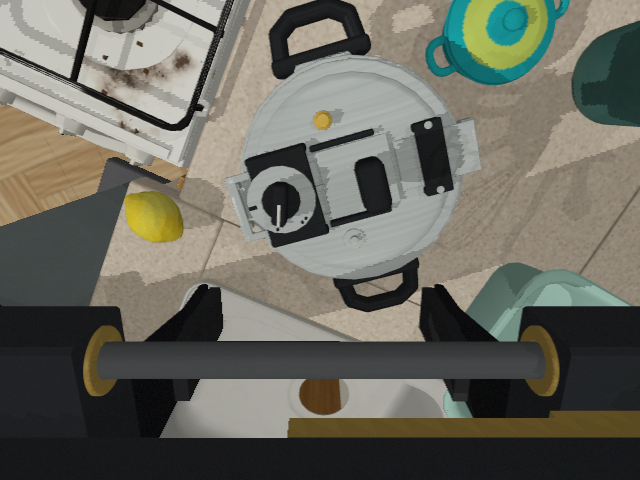

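Wrist view: knob at (281,202), its white line pointing down the picture, latch grip at (375,183), lid +y pointing left. I'll zoom in on the knob.

Run:
```python
from h import *
p=cv2.imread("pics/w1.png")
cv2.imwrite("pics/c2.png",cv2.resize(p[140:260,225:405],None,fx=4,fy=4,interpolation=cv2.INTER_CUBIC))
```

```text
(no output)
```

View pics/c2.png

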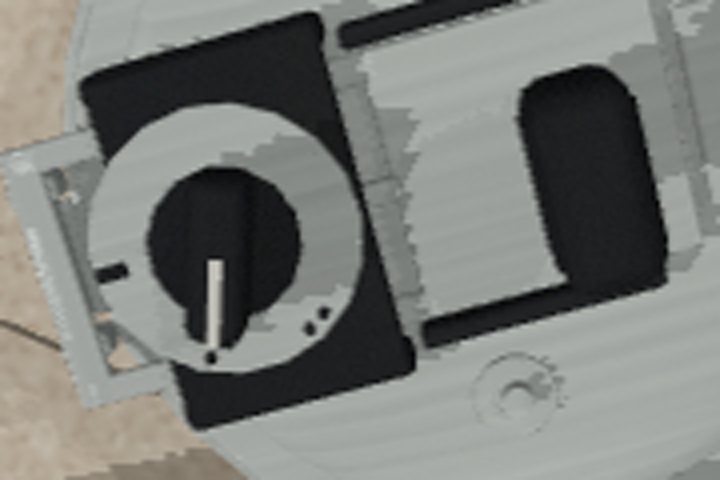

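The vent mark is at crop (112,272), the dial centre at (224,238), and the white line runs from (214,262) to (212,345), so the pointer is at the one dot.

Run:
```python
from h import *
s=state();_,K,C=grab("wrist")
f=lambda u,v,z: ray(225+u/4,140+v/4,K,C,z)
dc=f(224,238,136);vm=f(112,272,136);a=f(214,262,157);b=f(212,345,157);g=f(597,178,188)
M=R.from_quat(s["orientation"]).as_matrix()
ang=lambda v:np.degrees(np.arctan2(v[1],v[0]))
print("dial",dc,"vm",vm,"line",a,b,"latch",g)
print("lid y",ang(vm-dc),"ptr line",ang(b-a),"from centre",ang(b-dc),"latch->knob",ang(dc-g),np.linalg.norm(dc-g),"toolx",ang(M[:,0]))
print("tool shift to knob",M.T@(dc-s["position"]),s["position"],s["q"])
```

```text
dial [ 477.51012204 -355.62982891  136.        ] vm [ 461.55325836 -337.79134114  136.        ] line [ 477.23196228 -355.81743555  157.        ] [ 462.10763896 -361.84236474  157.        ] latch [ 524.7990396 -408.3994905  188.       ]
lid y 131.81323254938025 ptr line -158.27962837996154 from centre -158.03349390122213 latch->knob 131.8647365476028 87.89129028356723 toolx 24.75031706532082
tool shift to knob [ 15.25415532 -32.41017017 343.8415233 ] [ 477.27077244 -391.22760993  479.86456961] [ 0.73151167  0.32616201 -0.1499336   1.57445448  0.05118904  1.24453264
 -0.5658551 ]
```

Lid +y is at 131.8° and the pointer at 202°, so the knob is at about +70° (1.22 rad) and the tool's x is already nearly parallel to the pointer. I'll approach above the knob.

```bash
python3 -m inch '[[0.25,-0.54,2.0,0,0,0.45,46],[0.25,-0.54,2.0,0,0,0.45,46],[0.25,-0.54,2.0,0,0,0.45,46],[0.25,-0.54,2.0,0,0,0.45,46],[0.25,-0.54,2.0,0,0,0.45,46],[0.25,-0.54,2.0,0,0,0.45,46],[0,0,0,0,0,0,46],[0,0,0,0,0,0,46],[0,0,0,0,0,0,46]]'
python3 - <<'E'
from h import *
s=state();p,K,C=grab("wrist","w2.png")
M=R.from_quat(s["orientation"]).as_matrix()
print("to knob",M.T@(np.array([477.5,-355.6,322])-s["position"]),np.degrees(np.arctan2(M[1,0],M[0,0])),M[:,2],s["width"])
print("knob px",proj([477.5,-355.6,157],K,C), proj([477.5-14.8,-355.6-6,157],K,C))
E
```

```text
t: 2.2
position: [477.6, -357.3, 360.8]
orientation: [0.982, 0.19, 0.0, 0.001]
force: [0.5, -0.4, -0.0]
width: 41.8
grasp_force: 0.0
to knob [ 0.5096839  -1.71827394 38.78182193] 21.87316953093751 [ 0.00114019 -0.00151141 -0.99999821] 41.75378598310046
knob px [317.30713524 287.04715987] [317.4557453  316.56218959]
```

View pics/w2.png

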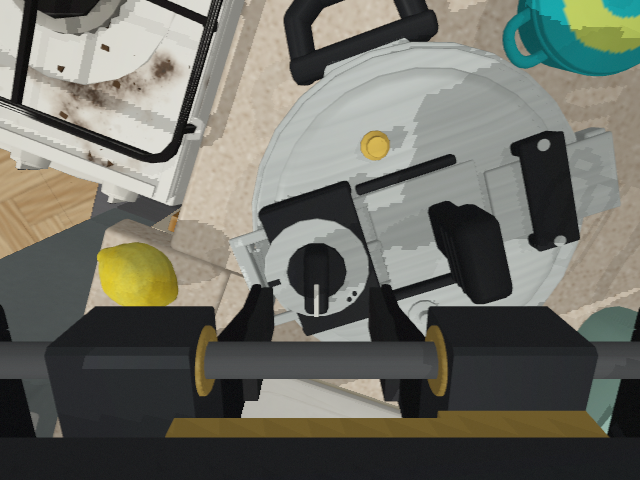

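The knob's white line runs (317,285) to (316,315), matching the prediction. Descend and grip.

```bash
python3 -m inch '[[0.05,-0.17,1.3,0,0,0,46],[0,0,1.3,0,0,0,46],[0,0,1.2,0,0,0,46],[0,0,0,0,0,0,46],[0,0,0,0,0,0,0],[0,0,0,0,0,0,0],[0,0,0,0,0,0,0],[0,0,0,0,0,0,0],[0,0,0,0,0,0,0],[0,0,0,0,0,0,0]]' 20
```

```text
t: 3.08
position: [478.4, -354.4, 324.4]
orientation: [0.982, 0.19, 0.001, 0.001]
force: [-0.8, 1.5, 9.1]
width: 29.6
grasp_force: 21.1
```

Width 29.6 mm means the fingers hold the knob's round skirt and not the bar. I'll open, rise a little and regrip.

```bash
python3 -m inch '[[0,0,0,0,0,0,46],[0,0,0,0,0,0,46],[0,0,-0.7,0,0,0,46],[0,0,0,0,0,0,46],[0,0,0,0,0,0,0],[0,0,0,0,0,0,0],[0,0,0,0,0,0,0],[0,0,0,0,0,0,0],[0,0,0,0,0,0,0],[0,0,0,0,0,0,0],[0,0,0,0,0,0,0]]' 20
```

```text
t: 4.0
position: [477.9, -354.3, 328.9]
orientation: [0.982, 0.191, 0.0, 0.0]
force: [1.2, -0.9, 1.5]
width: 11.6
grasp_force: 20.0
```

Bar gripped at 11.6 mm. Turn clockwise, in two goes.

```bash
python3 -m inch '[[0,0,0,0,0,5,0],[0,0,0,0,0,5,0],[0,0,0,0,0,5,0],[0,0,0,0,0,5,0],[0,0,0,0,0,5,0],[0,0,0,0,0,5,0],[0,0,0,0,0,5,0],[0,0,0,0,0,5,0],[0,0,0,0,0,0,0]]'
python3 - <<'E'
from h import *
s=state();M=R.from_quat(s["orientation"]).as_matrix();print(np.degrees(np.arctan2(M[1,0],M[0,0])),s["moment"],s["q"])
E
```

```text
t: 4.75
position: [478.1, -353.3, 328.9]
orientation: [0.988, -0.157, -0.0, -0.001]
force: [-0.8, 0.5, 3.0]
width: 12.1
grasp_force: 20.0
-18.061618358076494 [ 0.47211372  0.04299185 -0.07195343] [ 0.56280325  0.41300008  0.00365552  1.81149742 -0.0029136   0.91791109
 -1.31810841]
```

```bash
python3 -m inch '[[0,0,0,0,0,5,0],[0,0,0,0,0,5,0],[0,0,0,0,0,5,0],[0,0,0,0,0,5,0],[0,0,0,0,0,5,0],[0,0,0,0,0,5,0],[0,0,0,0,0,0,0],[0,0,0,0,0,0,0],[0,0,0,0,0,0,46],[0,0,0,0,0,0,46],[0,0,0,0,0,0,46],[0,0,0,0,0,0,46]]'
python3 -m inch '[[0,0,-2,0,0,0,46],[0,0,-3,0,0,0,46],[0,0,-3,0,0,0,46],[0,0,-3,0,0,0,60],[0,0,0,0,0,0,60],[0,0,0,0,0,0,60]]'
python3 - <<'E'
from h import *
s=state();M=R.from_quat(s["orientation"]).as_matrix();print(np.degrees(np.arctan2(M[1,0],M[0,0])),s["q"])
p,K,C=grab("wrist","w3.png")
for a in ([477.5,-355.6,157],[461.5,-337.8,136],[524.8,-408.4,188]): print(proj(a,K,C))
E
```

```text
t: 5.75
position: [476.4, -355.9, 328.8]
orientation: [0.913, -0.407, -0.0, 0.001]
force: [-2.8, -2.0, 4.3]
width: 30.9
grasp_force: 1.8
t: 6.25
position: [477.7, -354.7, 440.1]
orientation: [0.913, -0.407, 0.002, 0.0]
force: [-0.8, -0.4, -0.9]
width: 49.7
grasp_force: 0.0
-48.03406738799462 [ 0.462968    0.3067251   0.13405977  1.69567796 -0.04438431  1.13836893
 -1.79984886]
[322.14741883 240.16702663]
[321.99419841 262.80709271]
[322.82981832 133.41492077]
```

View pics/w3.png

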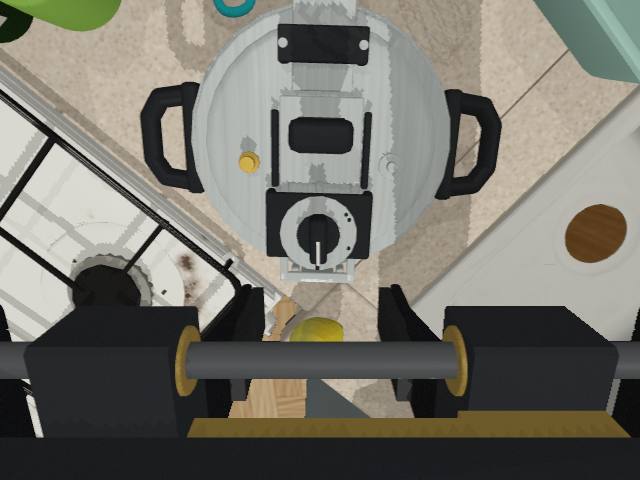

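White line (319,242)→(319,265) points straight at the mark. Next, rotate 90° to grip the latch block across lid y.

```bash
python3 -m inch '[[0,0,0,0,0,-7,50],[0,0,0,0,0,-7,50],[0,0,0,0,0,-7,50],[0,0,0,0,0,-7,50],[0,0,0,0,0,-7,50],[0,0,0,0,0,-7,50],[0,0,0,0,0,-7,50],[0,0,0,0,0,-7,50],[0,0,0,0,0,-7,50],[0,0,0,0,0,-7,50],[0,0,0,0,0,-7,50],[0,0,0,0,0,-7,50]]'
python3 -m inch '[[0,0,0,0,0,-6,50],[0,0,0,0,0,0,50]]'
python3 - <<'E'
from h import *
s=state();M=R.from_quat(s["orientation"]).as_matrix();print(np.degrees(np.arctan2(M[1,0],M[0,0])),s["q"])
print(M.T@(np.array([524.4,-408.1,341])-s["position"]))
E
```

```text
t: 7.3
position: [477.3, -354.0, 436.2]
orientation: [0.95, 0.312, -0.001, -0.002]
force: [0.4, 0.3, 0.4]
width: 43.5
grasp_force: 0.0
t: 7.47
position: [477.3, -354.1, 436.3]
orientation: [0.933, 0.359, -0.001, -0.002]
force: [0.3, -0.5, 0.3]
width: 43.5
grasp_force: 0.0
42.08590966077102 [ 0.67337364  0.31729133 -0.13605418  1.68693036  0.04590134  1.1445486
 -0.31138576]
[-1.21167588 72.02646085 95.01352743]
```

```bash
python3 -m inch '[[0,1.8,0,0,0,0,50],[0,1.8,1,0,0,0,50],[-0.1,1.8,2,0,0,0,50],[0,1.8,2,0,0,0,50],[0,0,0,0,0,0,50],[0,0,0,0,0,0,50]]'
python3 - <<'E'
from h import *
s=state();M=R.from_quat(s["orientation"]).as_matrix();print(np.degrees(np.arctan2(M[1,0],M[0,0])),M[:,2])
print(M.T@(np.array([524.4,-408.1,341])-s["position"]))
p,K,C=grab("wrist","w4.png");
print(proj([524.4,-408.1,188],K,C),proj([477.5,-355.6,157],K,C))
E
```

```text
t: 7.97
position: [524.8, -408.4, 385.6]
orientation: [0.934, 0.357, -0.002, -0.002]
force: [0.5, 0.5, -0.1]
width: 43.5
grasp_force: 0.0
41.84911101143824 [-0.00469891  0.00343818 -0.99998305]
[-0.0963196  -0.22717798 44.58604093]
[322.86428678 293.33636425] [194.11949775 268.80622589]
```

View pics/w4.png

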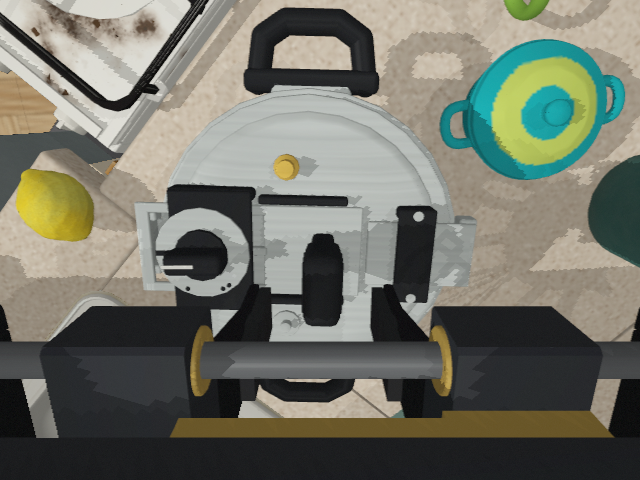

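The latch grip top is at (322,293), as predicted, and the pointer faces left to the mark. Descend and grip.

```bash
python3 -m inch '[[0,0,1.5,0,0,0,50],[0,0,1.5,0,0,0,50],[0,0,1.4,0,0,0,50],[0,0,0,0,0,0,50],[0,0,0,0,0,0,0],[0,0,0,0,0,0,0],[0,0,0,0,0,0,0],[0,0,0,0,0,0,0],[0,0,0,0,0,0,0],[0,0,0,0,0,0,0],[0,0,0,0,0,0,0]]' 40
```

```text
t: 8.93
position: [525.1, -408.0, 345.7]
orientation: [0.934, 0.358, 0.0, -0.0]
force: [-2.6, 2.8, 5.4]
width: 17.8
grasp_force: 39.8
```

```bash
python3 -m inch '[[0,-0.2,0,0,0,0,0],[0,-0.2,0,0,0,0,0],[0,-0.2,0,0,0,0,0],[0,-0.2,0,0,0,0,0],[0,-0.2,0,0,0,0,0],[0,-0.2,0,0,0,0,0],[0,-0.2,0,0,0,0,0],[0,-0.2,0,0,0,0,0],[0,0,0,0,0,0,0],[0,0,0,0,0,0,0]]'
```

```text
t: 9.77
position: [516.0, -398.1, 346.6]
orientation: [0.934, 0.358, 0.003, 0.005]
force: [6.8, -5.4, 1.2]
width: 17.6
grasp_force: 39.8
```

```bash
python3 -m inch '[[0,-0.2,0,0,0,0,0],[0,-0.2,0,0,0,0,0],[0,-0.2,0,0,0,0,0],[0,0,0,0,0,0,0],[0,0,0,0,0,0,0],[0,0,0,0,0,0,0]]'
```

```text
t: 10.27
position: [512.5, -394.3, 347.0]
orientation: [0.934, 0.358, 0.003, 0.006]
force: [7.9, -7.2, 0.6]
width: 17.8
grasp_force: 39.8
```

```bash
python3 -m inch '[[0,-0.2,0,0,0,0,0],[0,-0.1,0,0,0,0,0],[0,0,0,0,0,0,0],[0,0,0,0,0,0,0],[0,0,0,0,0,0,0]]'
python3 - <<'E'
from h import *
s=state();p,K,C=grab("wrist","w5.png");M=R.from_quat(s["orientation"]).as_matrix();print(M[:,2],s["moment"])
print(proj([477.5,-355.6,157],K,C))
E
```

```text
t: 10.68
position: [511.2, -393.1, 347.7]
orientation: [0.934, 0.358, 0.005, 0.008]
force: [11.0, -9.8, 1.2]
width: 17.8
grasp_force: 39.8
[ 0.01438723 -0.01216751 -0.99982246] [-2.39054009 -2.42334483 -0.06285071]
[203.01949953 301.50861371]
```

View pics/w5.png

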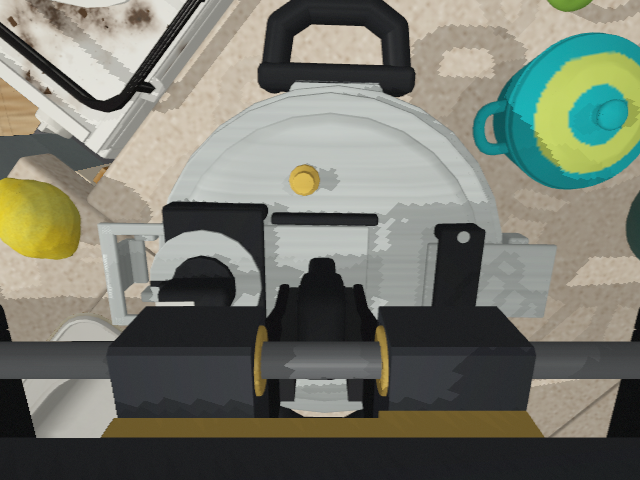

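Both jaws have moved outwards (left bracket at x≈100, right plate to x≈555) and the force is past the 11.5 N spring limit, so the latch is at its stop. Lift.

```bash
python3 -m inch '[[0,0,-0.3,0,0,0,0],[0,0,-0.3,0,0,0,0],[0,0,-0.3,0,0,0,0],[0,0,-0.3,0,0,0,0],[0,0,-0.3,0,0,0,0],[0,0,0,0,0,0,0],[0,0,0,0,0,0,0]]' 55
```

```text
t: 11.32
position: [510.5, -392.3, 359.5]
orientation: [0.934, 0.358, 0.003, 0.006]
force: [10.8, -8.8, -10.0]
width: 17.7
grasp_force: 55.8
```

```bash
python3 -m inch '[[0,0,-0.4,0,0,0,0],[0,0,-0.4,0,0,0,0],[0,0,-0.4,0,0,0,0],[0,0,-0.4,0,0,0,0],[0,0,-0.4,0,0,0,0],[0,0,0,0,0,0,0],[0,0,0,0,0,0,0]]' 
python3 -m inch '[[0,0,-0.8,0,0,0,0],[0,0,-0.8,0,0,0,0],[0,0,-0.8,0,0,0,0],[0,0,-0.8,0,0,0,0],[0,0,-0.8,0,0,0,0],[0,0,-0.8,0,0,0,0],[0,0,-0.8,0,0,0,0],[0,0,-0.8,0,0,0,0],[0,0,0,0,0,0,0],[0,0,0,0,0,0,0],[0,0,0,0,0,0,0],[0,0,0,0,0,0,0]]'
python3 - <<'E'
from h import *
s=state();M=R.from_quat(s["orientation"]).as_matrix();print(M[:,2],s["moment"])
a=grab("wrist")[0];b=grab("scene")[0][85:215,325:480]
o=np.zeros((480,1212,3),np.uint8);o[:,:640]=a;b=cv2.resize(b,(572,480));o[:,640:]=b
cv2.imwrite("pics/w6.png",cv2.resize(o,(800,317))[:,:,::-1])
E
```

```text
t: 11.9
position: [508.1, -389.3, 379.1]
orientation: [0.934, 0.358, -0.0, -0.001]
force: [-0.5, -0.6, -4.9]
width: 17.4
grasp_force: 54.6
t: 12.9
position: [508.3, -389.6, 443.0]
orientation: [0.934, 0.358, -0.0, -0.001]
force: [-0.1, 0.0, -5.0]
width: 18.1
grasp_force: 54.6
[-1.23477955e-03  8.12672381e-04 -9.99998907e-01] [-0.04516396 -0.05853065  0.01167668]
```

View pics/w6.png

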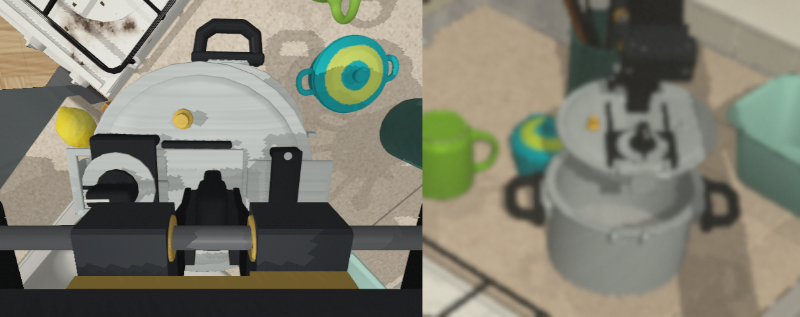

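The lid hangs level about 96 mm above its seat, offset about 24 mm. I'll recentre it, let it settle and hand in.

```bash
python3 -m inch '[[0,0.4,0,0,0,0,0],[0,0.4,0,0,0,0,0],[0,0.4,0,0,0,0,0],[0,0.4,0,0,0,0,0],[0,0.4,0,0,0,0,0],[0,0,0,0,0,0,0],[0,0,0,0,0,0,0],[0,0,0,0,0,0,0],[0,0,0,0,0,0,0],[0,0,0,0,0,0,0],[0,0,0,0,0,0,0]]' && python3 -c "
from cell import r;print(r.finish_job())"
```

```text
t: 13.92
position: [521.8, -404.4, 443.9]
orientation: [0.934, 0.358, 0.0, 0.0]
force: [0.2, -1.1, -5.5]
width: 17.7
grasp_force: 54.6
the job is handed in; nothing more can be done
None
```

The cooker is open: vent knob at its mark, latch pulled, and the gripper holding the lid level and roughly centred about 10 cm above its seat; I handed the job in at about 14 s, but no verdict came back.

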